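# Put a cedar conditioning tray into service

## Task

Put the cedar conditioning tray into service: first turn the red drain valve fully shut, its handle across the pipe against the stop. Then take the spare cedar board from its wooden rest and lay it, without dropping it, as the next board of the overlapping row in the tray: in line with the others, its far end resting on the last board by about a third of its length as that one does on the first, its near end on the tray floor. Last, turn the blue supply valve fully open, its handle along the pipe against the stop, and leave the two laid boards and everything else on the bench where they are.

Things in the scene. Friction and masses are not known exactly. Their poses are not given: they have to be found in the camera images.
- drain_valve: red-handled ball valve: a steel pipe loop that rises from the bench and goes back down, 140 mm between its two legs, brass ball body in the middle, fixed to the bench. Origin on the bench below the handle's turning axis; the pipe runs along its y axis, x is across the pipe, z up (the turning axis). It starts open or nearly so.
- drain_handle (a joint): turn of the red handle about the vertical axis through its valve's origin, seen from above. 0 = shut, handle square across the pipe (pointing along the valve's +x), hard stop; 1.571 = open, handle along the pipe (pointing along the valve's +y), hard stop; it grows anticlockwise, stays where left, and needs about 0.35 N m to turn (some 4 N at the grip point). Starts between 1.2 and 1.57.
- drain_grip (a point): grip point in the red plastic sleeve of the handle, 85 mm from the turning axis, 115 mm above the bench, at the sleeve's centre line. The sleeve runs from 40 to 120 mm from the axis, is 24 mm wide and 16 mm high (its top is 123 mm above the bench); its x axis points outward along the handle, z up. Nothing lies under the sleeve but the bench, except the pipe (top 77 mm above the bench) when the valve is open
- supply_valve: blue-handled ball valve: a steel pipe loop that rises from the bench and goes back down, 140 mm between its two legs, brass ball body in the middle, fixed to the bench. Origin on the bench below the handle's turning axis; the pipe runs along its y axis, x is across the pipe, z up (the turning axis). It starts shut or nearly so. The two valves are alike but for the colour and may stand in either's place.
- supply_handle (a joint): turn of the blue handle about the vertical axis through its valve's origin, seen from above. 0 = shut, handle square across the pipe (pointing along the valve's +x), hard stop; 1.571 = open, handle along the pipe (pointing along the valve's +y), hard stop; it grows anticlockwise, stays where left, and needs about 0.35 N m to turn (some 4 N at the grip point). Starts between 0 and 0.35.
- supply_grip (a point): grip point in the blue plastic sleeve of the handle, 85 mm from the turning axis, 115 mm above the bench, at the sleeve's centre line. The sleeve runs from 40 to 120 mm from the axis, is 24 mm wide and 16 mm high (its top is 123 mm above the bench); its x axis points outward along the handle, z up. Nothing lies under the sleeve but the bench, except the pipe (top 77 mm above the bench) when the valve is open
- tray: shallow aluminium tray, 310 x 160 mm outside, fixed to the bench; origin at the centre of its underside, x along its length towards the far end (where a 22 mm steel air pipe runs across outside it, top 45 mm above the bench), z up. Floor 6 mm above the bench, walls 5 mm thick and 14 mm above the bench; inside 300 x 150 mm. The near end (tray -x) is empty
- board_far: first laid cedar board, 120 x 60 x 8 mm, lying flat on the tray floor at the far end, its long side along the tray; origin at the centre of its underside, x along its length. Loose
- board_near: last laid cedar board, same size, loose, in line with the first and 80 mm nearer: its far end rests on the first board (40 mm overlap), its near end on the tray floor, so it slopes 0.1 rad down towards tray -x. Origin on the tray floor below the board's centre; the frame is level: x along the row towards the far end, z up. Its near edge is 60 mm from the origin towards -x
- spare_board: spare cedar board, 120 x 60 x 8 mm, 45 g, lying flat on top of the wooden rest, centred on it; origin at the centre of its underside, x along its length, y along its 60 mm width, z up; either end may go first
- spare_mid (a point): middle of the spare board's thickness, at its centre. A board laid with the right overlap has this point 80 mm from board_near's origin towards board_near's -x and about 10 mm above the tray floor
- rest: pale wooden rest block, 90 x 34 mm and 25 mm high, fixed; x along its length; the spare board lies on it with 13 mm overhang at each long side and 15 mm at each end
- mug: orange mug, 72 mm across, 75 mm high, loose bystander; origin at the centre of its underside
- glue_jar: amber jar, 64 mm across, 85 mm high, loose bystander; origin at the centre of its underside
- knife: flat steel leaf-cutting blade, 180 x 50 x 4 mm with rounded ends, loose bystander; origin at the centre of its underside
- carton: red carton, 60 x 100 x 50 mm, loose bystander; origin at the centre of its underside
There are look-alikes about, which are no part of the job. What is shaped like the supply_valve but turquoise is not meant.

How it is judged:
On the way, in this order (a step that is already met when the one before it is completed fails the run):
1. the red drain valve is shut against its stop (value of joint drain_handle below 0.09 rad), for 0.2 s.
2. the spare board is laid in the row and released (x of spare_mid in the frame of board_near between -0.095 and -0.064 m and y of spare_mid in the frame of board_near between -0.014 and 0.014 m and angle between the y axis of spare_board and the y axis of board_near, either way round below 0.14 rad and angle between spare_board's own z axis and vertical between 0.05 and 0.16 rad and contact force between spare_board and board_near above 0.02 N and contact force between spare_board and tray above 0.02 N and contact force between the fingers and spare_board below 0.05 N and linear speed of spare_board below 0.02 m/s), for 0.3 s.
3. the blue supply valve is open against its stop (value of joint supply_handle above 1.48 rad), for 0.2 s.
At the end, for the whole second after the job is handed in: Red handle within 0.09 rad of shut, blue within 0.09 of open. Spare board released, at rest, on both the tray and board_near; its middle 64 to 95 mm nearer along the row than board_near's origin, within 14 mm of the centre line and 0.14 rad of its direction; slope 0.05 to 0.16 rad (all of step 2 and value of joint drain_handle below 0.09 rad and value of joint supply_handle above 1.48 rad); the robot touches nothing.
It fails at once if a laid board is shifted by more than 15 mm (distance of any of board_far, board_near from where it was at the start of the episode above 0.015 m).
It fails at once if a bystander is moved by more than 30 mm (distance of any of mug, glue_jar, knife, carton from where it was at the start of the episode above 0.03 m).
It fails at once if the spare board is dropped (falls free faster than 0.7 m/s, from some 25 mm) (linear speed of spare_board above 0.7 m/s and contact force between the fingers and spare_board below 0.05 N).
It also fails if it takes over 72 s, if anything falls off the work surface, if the arm or the gripper's body presses on something with over 40 N, if the wrist force passes 120 N, or if a joint passes its speed limit or range.

## Robot

A 7-joint arm with a two-finger parallel gripper is mounted at the origin on the work surface. World frame = base frame: x ahead of the robot, y to its left, z up, the work surface at z = 0. Lengths are in m, angles in rad, forces in N, time in s.
With the tool pointing down it reaches from about 0.4 to 0.875 m from the base axis. Payload 19.3 kg.
Tool frame: the origin (TCP) lies at the very end of the fingers, on their centre line; the grasp point (between the pads) lies 19 mm behind it; z points along the fingers, y is the direction in which the jaws open and shut (so a half turn about z gives the same grasp; the last joint's range is limited). The gripper opens to 85 mm and grips with 20 to 120 N. Pads are 22 mm wide; open, the fingers measure 114 mm over their backs; the gripper's body (76 mm by 85 mm) begins 54 mm behind the grasp point. The pads swing forward as they close: fully open they stand 13 mm farther back than shut.
Start: joints at [-1.184, 0.521, -0.036, 1.599, 0.021, 1.021, -0.113], TCP at [0.276, 0.561, 0.231] pointing down, gripper open.
Joint ranges: [-2.91, 2.91], [-0.3, 2.13], [-1.5, 1.42], [0.17, 2.43], [-1.26, 4.41], [0.16, 1.93], [-2.52, 2.52]. Speed limits (rad/s): [1.89, 1.89, 2.39, 2.39, 3.01, 3.01, 3.01].

## Interface

Orientations are given as [roll, pitch, yaw] about the fixed x, y, z axes, in that order (R = Rz(yaw) Ry(pitch) Rx(roll)).
In Python, from workcell import bot, viewer gives the robot as it stands.
- The arm moves only by the shell command python3 -m creep 'ROWS' [FORCE]. ROWS is JSON, a list of rows, each an object of numbers: "rx", "ry", "rz": the turn, a rotation vector about the tool's x, y, z in degrees; "tx", "ty", "tz": the shift along the tool's x, y, z in mm; "hand": the closure, from -1 (fully open) to 1 (shut), so that 0 is half open. In form: [{"rx": .., "ry": .., "rz": .., "tx": .., "ty": .., "tz": .., "hand": ..}, ...]. A call has 1 to 8 rows; each row is the pose to reach, as a shift and turn from the pose commanded when the call began, along the tool's axes at that moment; what a row does not reach only later rows make up. A row lasts 1/10 s, in which the tool goes at most 50 mm and 8.59 degrees, less where a joint would pass 70% of its speed; a pose out of reach is approached as far as the arm can. A call with a gripper value outside its range is refused whole. The fingers move at their own pace and stop on an object; FORCE is the grip in N (left out, the last holds). Time passes only in rows, so rows that repeat a pose let the fingers close. It gives the time, the measured TCP pose, the force and the opening at its end, in the units of the state.
- bot.observe(): the state, without advancing time (a new reading comes with each control period).
- viewer.grab_frame(name): name is "scene" or "top" or "wrist"; returns a dict with "pixels" (480x640x3 uint8, blue, green, red), "vertical_fov" (degrees; the focal length in pixels is half the picture's height over the tangent of half this angle, whatever the lens; pixels are square), "cx", "cy" (the principal point, pixels), "distortion" ([k1, k2, p1, p2, k3] as OpenCV has them; the pictures are not rectified), "rvec" (rotation vector, rad) and "tvec" (3), from world to camera coordinates, as OpenCV has them; the wrist camera has in their place "tool_from_camera" (4x4, takes a point from camera to tool coordinates, whose origin is the TCP and whose axes are the flange's). Camera axes: x right, y down, z forward; pixel columns grow to the right and rows downward; lengths in m; the calibration is good to about 2 mm. A picture is of the moment at which its call begins: read the wrist's pose just before it. There is no depth.
- bot.job_done(): hands the job in, once; it reports no verdict.
Trained networks look in a picture, given as the dict that the camera call returned (one of the last four; its "shot" number tells which), for a name from the list of things; names that differ only in an ending like _2 or _b are one class to them, and where a whole thing is asked for, a point or a joint stands for the part that bears it (a point fixed in the world has none). Each returns a list of dicts, best first, with "score" (0 to 1); they miss things now and then, are a little off and sometimes report something else, mostly with a low value. They report only what shows in the picture. A call takes as long as a camera call. They do not tell look-alikes from the thing itself.
- viewer.outline_of(target, picture): "mask" (480x640 bool, what is visible of it) and "bbox" ([left, top, right, bottom] in pixels, round what is visible of it).
The state is a dict: "clock": time; "qpos": joint angles; "qd": joint speeds; "joint_efforts": joint torques, N m; "position": TCP position; "tool_rot": TCP orientation; "force": force on the tool from outside, world axes, zero at the start; "moment": the same for the moment, N m; "grip_width": finger opening in m.
Only numpy, scipy, OpenCV 4.12 (cv2) and the standard library are available. Lean on these libraries where they do the work, as an engineer would, in place of code of your own. Each camera call takes 0.05 s, during which the arm holds its last target.

## Working session

There is one attempt and no reset: what is moved stays moved. The work goes in short steps, Python scripts to look and compute and a shell command to move; the robot and the scene stay as the last step left them, time stands still between calls to the robot, and variables do not carry over. Pictures are saved under pics/ and viewed, and the job is handed in when it is done.

```bash
ls; mkdir -p pics
python3 - <<'E'
from workcell import bot, viewer
import cv2
s=bot.observe();print(s['clock'],s['position'],s['tool_rot'],s['grip_width'])
for n in('scene','top','wrist'):
    f=viewer.grab_frame(n); cv2.imwrite(f'pics/{n}0.png',f['pixels']); print(n,f['vertical_fov'],f['cx'],f['cy'],f['distortion'],f.get('rvec'),f.get('tvec'),f.get('tool_from_camera'))
print(bot.observe()['clock'])
E
```

```text
pics
0.0 [0.27551337 0.56061806 0.23072431] [-3.14047844e+00  3.88312650e-05  2.68481619e+00] 0.08551746738578081
scene 44.43440592589278 319.97667410291433 243.0682362876864 [-0.11360607  0.          0.          0.          0.        ] [ 0.8360703   2.41753591 -1.24720061] [ 0.40739389 -0.09875358  1.79374777] None
top 44.58200114042536 315.2785116009279 240.08909199395967 [-0.07749237  0.          0.          0.          0.        ] [ 2.1575585  -2.16793718  0.14276234] [0.00284626 0.47865774 1.34170315] None
wrist 69.6413762293123 319.41508483025797 245.68511593883926 [0.00088964 0.         0.         0.         0.        ] None None [[ 1.03820547e-03 -9.44427874e-01 -3.28717070e-01  8.51535458e-02]
 [ 9.99999116e-01  1.25372095e-03 -4.43677770e-04  1.15251938e-03]
 [ 8.31141129e-04 -3.28716319e-01  9.44428341e-01 -1.42223306e-01]
 [ 0.00000000e+00  0.00000000e+00  0.00000000e+00  1.00000000e+00]]
0.15
```

View pics/top0.png

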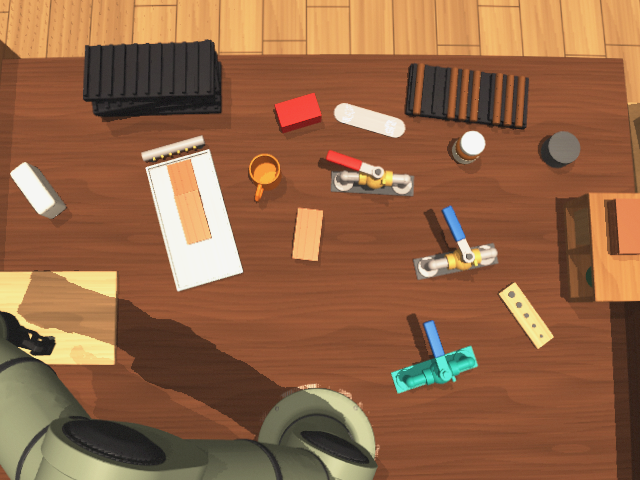

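View pics/scene0.png

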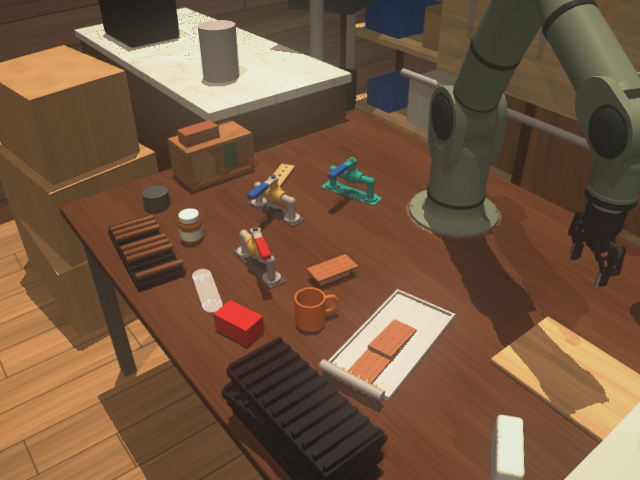

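View pics/wrist0.png

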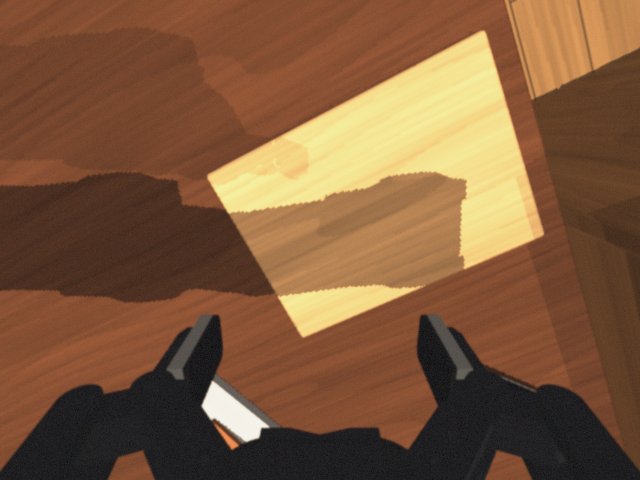

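The top view shows the red valve near (375,180) with its handle pointing left, and the blue valve at (468,257) with its handle pointing up. The turquoise valve at (442,370) is a look-alike. The spare board is at (308,235), the tray at (195,220), the boards at (183,177) and (193,218), and the mug at (264,172).

```bash
cat > h.py <<'E'
from workcell import bot, viewer
import numpy as np, cv2
from scipy.spatial.transform import Rotation as R
def K(f):
    F=240/np.tan(np.radians(f['vertical_fov'])/2); return np.array([[F,0,f['cx']],[0,F,f['cy']],[0,0,1.]])
def ext(f,s=None):
    if f.get('rvec') is not None:
        return cv2.Rodrigues(np.array(f['rvec'],float))[0], np.array(f['tvec'],float).reshape(3)
    T=np.eye(4);T[:3,:3]=R.from_euler('xyz',s['tool_rot']).as_matrix();T[:3,3]=s['position']
    C=np.linalg.inv(T@np.array(f['tool_from_camera'])); return C[:3,:3],C[:3,3]
def ground(f,px,z,s=None):
    Rm,t=ext(f,s); p=cv2.undistortPoints(np.array(px,float).reshape(-1,1,2),K(f),np.array(f['distortion'])).reshape(-1,2)
    d=np.c_[p,np.ones(len(p))]@Rm; c=-Rm.T@t
    return (c+d*((z-c[2])/d[:,2])[:,None])[:,:2]
def proj(f,P,s=None):
    Rm,t=ext(f,s); return cv2.projectPoints(np.array(P,float).reshape(-1,3),cv2.Rodrigues(Rm)[0],t,K(f),np.array(f['distortion']))[0].reshape(-1,2)
def rect(f,mask,z,s=None):
    m=mask.astype(np.uint8); c=max(cv2.findContours(m,cv2.RETR_EXTERNAL,cv2.CHAIN_APPROX_NONE)[0],key=cv2.contourArea)
    g=ground(f,c.reshape(-1,2),z,s); r=cv2.minAreaRect((g*1000).astype(np.float32)); return r
def axes(s):
    return R.from_euler('xyz',s['tool_rot']).as_matrix()
def rel(s,target,yaw=None):
    "shift in tool mm + rz deg to world target pointing down"
    M=axes(s); d=M.T@(np.array(target)-s['position'])*1000
    out=d.round(1).tolist()
    if yaw is not None:
        T=R.from_euler('xyz',[np.pi,0,yaw]).as_matrix(); out+=np.degrees(R.from_matrix(M.T@T).as_rotvec()).round(1).tolist()
    return out
E
python3 - <<'E'
from h import *
f=viewer.grab_frame('top'); np.set_printoptions(precision=4,suppress=True)
cols=dict(drain_handle=.12,supply_handle=.12,drain_valve=.09,supply_valve=.09,spare_board=.033,board_far=.014,board_near=.02,tray=.014,rest=.02,mug=.075,glue_jar=.08,knife=.004,carton=.05)
v=f['pixels'].copy()
for n,z in cols.items():
    for o in viewer.outline_of(n,f)[:3]:
        r=rect(f,o['mask'],z); print(n,round(o['score'],2),[round(float(x)) for x in o['bbox']],np.round(r[0],1),np.round(r[1],1),round(r[2],1))
        ys,xs=np.nonzero(o['mask']); 
        cs=cv2.findContours(o['mask'].astype(np.uint8),0,2)[0]; cv2.drawContours(v,cs,-1,(0,255,0),1)
cv2.imwrite('pics/top1.png',v)
cv2.imwrite('pics/top1c.png',cv2.resize(f['pixels'][120:300,280:520],None,fx=3,fy=3,interpolation=cv2.INTER_CUBIC))
E
```

```text
drain_handle 0.57 [324, 150, 384, 178] [637.1 -87.3] [130.1  25.2] 70.1
supply_handle 0.68 [444, 206, 476, 265] [ 478.9 -311.9] [131.   28.2] 23.4
supply_handle 0.61 [422, 321, 451, 384] [ 228.4 -259.2] [131.3  25.7] 18.5
supply_handle 0.59 [143, 131, 245, 294] [533.5 274.1] [326.  151.9] 16.1
drain_valve 0.74 [330, 149, 414, 195] [ 623.8 -123.1] [203.   95.9] 85.8
supply_valve 0.88 [412, 209, 499, 280] [ 472.8 -304.5] [146.2 189.8] 10.7
supply_valve 0.83 [395, 320, 475, 394] [ 185.6 -254.8] [146.8 170.9] 53.9
spare_board 0.72 [291, 208, 322, 262] [492.9  18.5] [ 63.5 122.4] 83.0
board_far 0.94 [167, 159, 198, 193] [633.5 319.4] [80.9 59.8] 17.9
board_near 0.71 [173, 192, 208, 248] [536.2 292.4] [124.4  61.5] 16.2
tray 0.89 [144, 133, 244, 291] [533.  291.5] [313.4 163. ] 15.8
rest 0.5 [452, 133, 486, 165] [ 704.4 -372.4] [61.7 88.3] 44.5
mug 0.82 [249, 154, 282, 200] [621.6 113.9] [106.8  72. ] 12.8
glue_jar 0.69 [453, 131, 487, 165] [ 688.4 -354.4] [62.3 87.9] 44.2
knife 0.59 [334, 105, 403, 137] [ 779.  -133.9] [178.1  55.2] 73.6
carton 0.93 [277, 94, 320, 132] [782.   40.1] [ 76.6 103.3] 18.0
carton 0.56 [322, 149, 384, 179] [654.8 -92.4] [138.   28.3] 69.6
```

View pics/top1c.png

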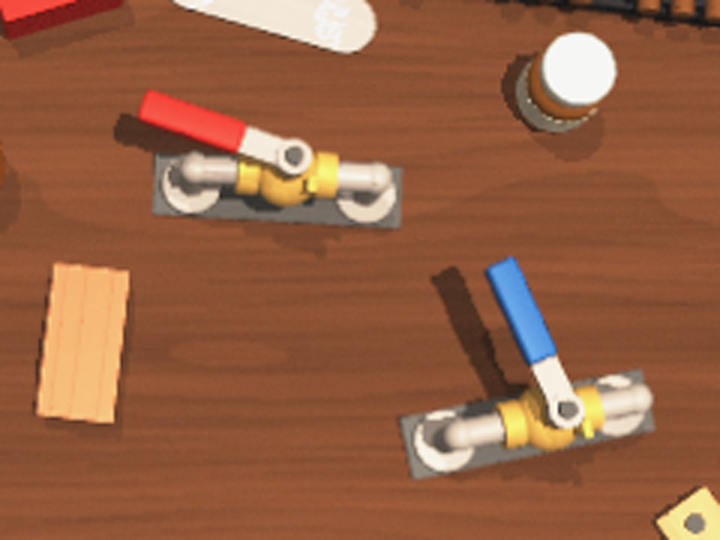

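View pics/top1.png

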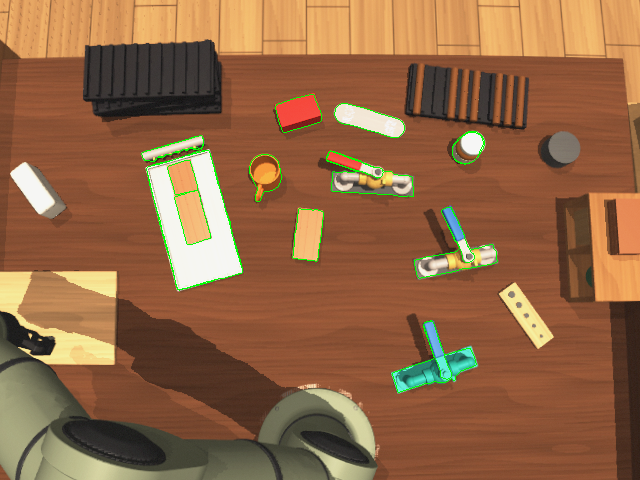

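The crop confirms the red valve with its pivot at full-frame (378,172) and sleeve tip at (329,155). The blue valve (not turquoise) has its pivot at (469,257) and tip at (447,207). The other candidates are the turquoise valve at (442,370), excluded by colour, and the red carton at (298,112), excluded by shape. The spare board is the lone one at (308,235); the boards at (183,177) and (193,218) are already laid.

Run:
```python
from h import *
f=viewer.grab_frame('top'); np.set_printoptions(precision=4,suppress=True)
c=lambda a:(np.array(a)/3+[280,120]-1/3)
for n,p,t,pl in (('red',(294,155),(149,106),[(154,154),(402,169),(400,228),(153,214)]),('blue',(567,410),(502,263),[(400,417),(640,372),(655,430),(413,478)])):
    P=ground(f,c([p]),.123)[0];T=ground(f,c([t]),.119)[0]; G=ground(f,c(pl),.003)
    d=T-P; y=(G[0]+G[3]-G[1]-G[2])/2
    print(n,'pivot',P,'tip',T,'len',np.hypot(*d),'ang',np.arctan2(d[1],d[0]),'plate centre',G.mean(0),'y-axis ang',np.arctan2(y[1],y[0]),np.hypot(*y))
# gripper current
s=bot.observe()
print(s['clock'])
```

```text
red pivot [ 0.6203 -0.1378] tip [ 0.6588 -0.031 ] len 0.11357967608686373 ang 1.2247118103928323 plate centre [ 0.6197 -0.1382] y-axis ang 1.509309051031974 0.20051561584172473
blue pivot [ 0.4299 -0.3343] tip [ 0.5396 -0.2909] len 0.11794173729024571 ang 0.3765622577533784 plate centre [ 0.43   -0.3352] y-axis ang 1.7530167008825104 0.19902648198576736
0.9
```

Run:
```python
from h import *
s=bot.observe(); print(rel(s,[.60,-.045,.2],np.pi/2))
```

```text
[-558.3, -400.7, 31.3, 0.0, -0.0, 63.8]
```

```bash
python3 -m creep '[{"tx":-558,"ty":-401,"tz":31,"rz":64,"hand":1},{"tx":-558,"ty":-401,"tz":31,"rz":64,"hand":1},{"tx":-558,"ty":-401,"tz":31,"rz":64,"hand":1},{"tx":-558,"ty":-401,"tz":31,"rz":64,"hand":1},{"tx":-558,"ty":-401,"tz":31,"rz":64,"hand":1},{"tx":-558,"ty":-401,"tz":31,"rz":64,"hand":1},{"tx":-558,"ty":-401,"tz":31,"rz":64,"hand":1},{"tx":-558,"ty":-401,"tz":31,"rz":64,"hand":1}]' 40
python3 - <<'E'
from h import *
s=bot.observe(); print(s['qpos']);print(rel(s,[.60,-.045,.2],np.pi/2))
E
```

```text
[-1.1842064   0.52140125 -0.03628814  1.59947027  0.02118073  1.02108743
 -0.11280077]
[-558.3, -400.7, 31.3, 0.0, -0.0, 63.8]schema error: expected keys rx, ry, rz, tx, ty, tz, hand
```

```bash
python3 -m creep '[{"rx":0,"ry":0,"rz":64,"tx":-558,"ty":-401,"tz":31,"hand":1},{"rx":0,"ry":0,"rz":64,"tx":-558,"ty":-401,"tz":31,"hand":1},{"rx":0,"ry":0,"rz":64,"tx":-558,"ty":-401,"tz":31,"hand":1},{"rx":0,"ry":0,"rz":64,"tx":-558,"ty":-401,"tz":31,"hand":1},{"rx":0,"ry":0,"rz":64,"tx":-558,"ty":-401,"tz":31,"hand":1},{"rx":0,"ry":0,"rz":64,"tx":-558,"ty":-401,"tz":31,"hand":1},{"rx":0,"ry":0,"rz":64,"tx":-558,"ty":-401,"tz":31,"hand":1},{"rx":0,"ry":0,"rz":64,"tx":-558,"ty":-401,"tz":31,"hand":1}]' 40
python3 - <<'E'
from h import *
s=bot.observe(); print(s['qpos']);print(rel(s,[.60,-.045,.2],np.pi/2))
E
```

```text
clock: 1.7
position: [0.4647, 0.2068, 0.2135]
tool_rot: [3.141, -0.0, 1.562]
force: [1.0, 0.5, 0.5]
grip_width: -0.0
[-0.77133189  0.37348667  0.30546609  1.93478679 -0.14622802  0.85375189
 -0.39801129]
[-250.6, 137.5, 13.5, 0.0, -0.0, -0.5]
```

```bash
python3 -m creep '[{"rx":0,"ry":0,"rz":0,"tx":-251,"ty":138,"tz":13,"hand":1},{"rx":0,"ry":0,"rz":0,"tx":-251,"ty":138,"tz":13,"hand":1},{"rx":0,"ry":0,"rz":0,"tx":-251,"ty":138,"tz":13,"hand":1},{"rx":0,"ry":0,"rz":0,"tx":-251,"ty":138,"tz":13,"hand":1},{"rx":0,"ry":0,"rz":0,"tx":-251,"ty":138,"tz":13,"hand":1},{"rx":0,"ry":0,"rz":0,"tx":-251,"ty":138,"tz":13,"hand":1},{"rx":0,"ry":0,"rz":0,"tx":-251,"ty":138,"tz":13,"hand":1}]'
python3 - <<'E'
from h import *
s=bot.observe(); print(s['qpos']);print(rel(s,[.615,-.05,.105],np.pi/2))
f=viewer.grab_frame('wrist');cv2.imwrite('pics/w1.png',f['pixels'])
f=viewer.grab_frame('top');cv2.imwrite('pics/t2.png',f['pixels'])
E
```

```text
clock: 2.4
position: [0.6024, -0.0485, 0.2]
tool_rot: [3.141, 0.002, 1.562]
force: [-1.3, 0.1, -0.1]
grip_width: -0.0
[-0.24760149  0.54525261  0.33426756  1.70296803 -0.21115279  0.92847123
  0.15965003]
[-1.1, 12.6, 95.0, 0.0, 0.1, -0.5]
```

View pics/w1.png

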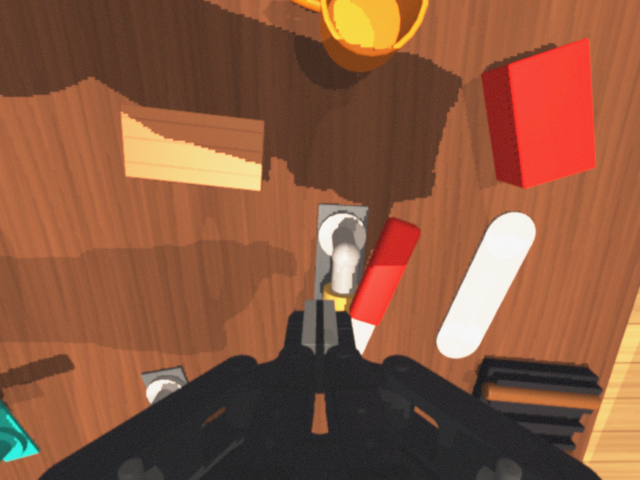

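View pics/t2.png

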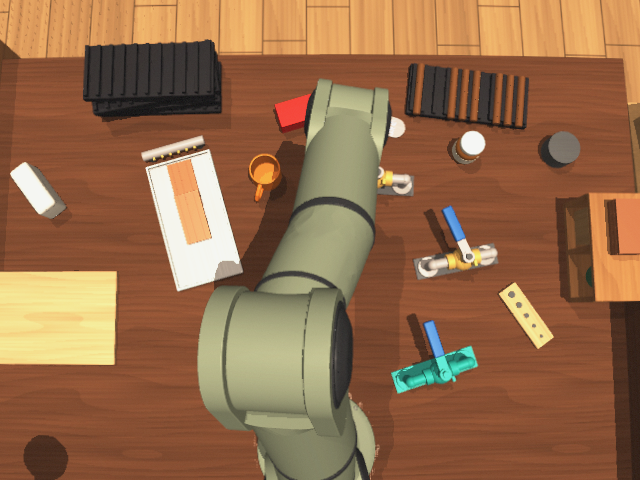

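The wrist view shows the red handle at (385,270), left of the fingers' push side and clear. The fingers can come down at about (0.612, -0.05).

```bash
python3 -m creep '[{"rx":0,"ry":0,"rz":0,"tx":-1,"ty":9,"tz":40,"hand":1},{"rx":0,"ry":0,"rz":0,"tx":-1,"ty":9,"tz":80,"hand":1},{"rx":0,"ry":0,"rz":0,"tx":-1,"ty":9,"tz":99,"hand":1},{"rx":0,"ry":0,"rz":0,"tx":-1,"ty":9,"tz":99,"hand":1}]'
python3 - <<'E'
from h import *
s=bot.observe(); P=np.array([.620,-.138])
for th,d in ((1.2,23),(1.05,23),(.9,23),(.75,23),(.6,23),(.45,23),(.3,23),(.15,23),(0.04,23),(-.06,23),(-.06,20),(-.06,17)):
    q=P+.085*np.array([np.cos(th),np.sin(th)])+d/1000*np.array([-np.sin(th),np.cos(th)])
    print(th,q.round(3),rel(s,[*q,.1]))
E
```

```text
clock: 2.9
position: [0.6085, -0.0423, 0.099]
tool_rot: [-3.137, -0.0, 1.569]
force: [-0.5, 0.1, 0.7]
grip_width: 0.0001
1.2 [ 0.629 -0.05 ] [-8.1, 20.8, -1.1]
1.05 [ 0.642 -0.053] [-10.5, 33.8, -1.2]
0.9 [ 0.655 -0.057] [-14.8, 46.3, -1.3]
0.75 [ 0.667 -0.063] [-20.9, 58.0, -1.3]
0.6 [ 0.677 -0.071] [-28.7, 68.7, -1.4]
0.45 [ 0.687 -0.08 ] [-37.9, 78.0, -1.4]
0.3 [ 0.694 -0.091] [-48.5, 85.9, -1.4]
0.15 [ 0.701 -0.103] [-60.2, 92.1, -1.5]
0.04 [ 0.704 -0.112] [-69.2, 95.6, -1.5]
-0.06 [ 0.706 -0.12 ] [-77.7, 97.8, -1.5]
-0.06 [ 0.706 -0.123] [-80.7, 97.6, -1.5]
-0.06 [ 0.706 -0.126] [-83.7, 97.4, -1.5]
```

```bash
python3 -m creep '[{"rx":0,"ry":0,"rz":0,"tx":0,"ty":0,"tz":0,"hand":1},{"rx":0,"ry":0,"rz":0,"tx":0,"ty":0,"tz":0,"hand":1}]'
```

```text
clock: 3.1
position: [0.6111, -0.0434, 0.1029]
tool_rot: [3.139, -0.0, 1.568]
force: [0.2, -0.5, 0.5]
grip_width: -0.0
```

```bash
python3 -m creep '[{"rx":0,"ry":0,"rz":0,"tx":-7,"ty":18,"tz":1,"hand":1},{"rx":0,"ry":0,"rz":0,"tx":-9,"ty":31,"tz":1,"hand":1},{"rx":0,"ry":0,"rz":0,"tx":-14,"ty":44,"tz":1,"hand":1},{"rx":0,"ry":0,"rz":0,"tx":-20,"ty":56,"tz":1,"hand":1},{"rx":0,"ry":0,"rz":0,"tx":-28,"ty":66,"tz":1,"hand":1},{"rx":0,"ry":0,"rz":0,"tx":-37,"ty":76,"tz":1,"hand":1},{"rx":0,"ry":0,"rz":0,"tx":-37,"ty":76,"tz":1,"hand":1}]'
python3 - <<'E'
from h import *
f=viewer.grab_frame('wrist');cv2.imwrite('pics/w2.png',f['pixels'])
s=bot.observe(); P=np.array([.620,-.138]);print(s['position'],s['force'])
for th,d in ((.3,23),(.15,23),(0.04,23),(-.06,23),(-.06,20),(-.06,17)):
    q=P+.085*np.array([np.cos(th),np.sin(th)])+d/1000*np.array([-np.sin(th),np.cos(th)])
    print(th,q.round(3),rel(s,[*q,.102]))
E
```

```text
clock: 3.8
position: [0.687, -0.0819, 0.1014]
tool_rot: [3.14, 0.0, 1.567]
force: [-0.4, 0.6, -0.3]
grip_width: -0.0
[ 0.68666878 -0.08132345  0.10132729] [ 0.47935017 -0.07103298  0.78076975]
0.3 [ 0.694 -0.091] [-9.6, 7.8, -0.7]
0.15 [ 0.701 -0.103] [-21.2, 14.0, -0.6]
0.04 [ 0.704 -0.112] [-30.2, 17.4, -0.6]
-0.06 [ 0.706 -0.12 ] [-38.7, 19.7, -0.6]
-0.06 [ 0.706 -0.123] [-41.7, 19.5, -0.6]
-0.06 [ 0.706 -0.126] [-44.7, 19.4, -0.6]
```

View pics/w2.png

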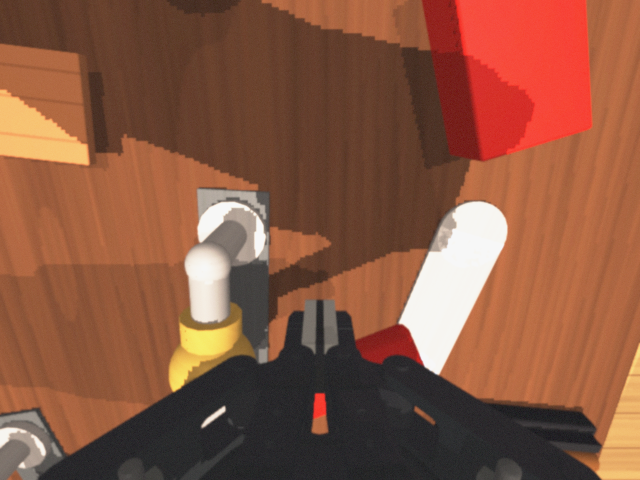

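The handle is moving: the red sleeve shows at (390,345), just past the fingers. Next I continue to the stop, pressing a few mm past it.

```bash
python3 -m creep '[{"rx":0,"ry":0,"rz":0,"tx":-10,"ty":8,"tz":0,"hand":1},{"rx":0,"ry":0,"rz":0,"tx":-21,"ty":14,"tz":0,"hand":1},{"rx":0,"ry":0,"rz":0,"tx":-30,"ty":17,"tz":0,"hand":1},{"rx":0,"ry":0,"rz":0,"tx":-38,"ty":19,"tz":0,"hand":1},{"rx":0,"ry":0,"rz":0,"tx":-42,"ty":19,"tz":0,"hand":1},{"rx":0,"ry":0,"rz":0,"tx":-42,"ty":19,"tz":0,"hand":1}]'
```

```text
clock: 4.45
position: [0.7052, -0.1213, 0.1008]
tool_rot: [3.141, -0.002, 1.569]
force: [-1.6, 7.9, -0.5]
grip_width: -0.0001
```

```bash
python3 -m creep '[{"rx":0,"ry":0,"rz":0,"tx":-3,"ty":0,"tz":0,"hand":1},{"rx":0,"ry":0,"rz":0,"tx":-3,"ty":0,"tz":0,"hand":1},{"rx":0,"ry":0,"rz":0,"tx":-3,"ty":0,"tz":0,"hand":1}]'; python3 -m creep '[{"rx":0,"ry":0,"rz":0,"tx":-3,"ty":0,"tz":0,"hand":1},{"rx":0,"ry":0,"rz":0,"tx":-3,"ty":0,"tz":0,"hand":1},{"rx":0,"ry":0,"rz":0,"tx":-3,"ty":0,"tz":0,"hand":1}]'
```

```text
clock: 4.75
position: [0.7052, -0.1216, 0.1007]
tool_rot: [-3.142, -0.005, 1.571]
force: [-3.3, 18.2, 2.8]
grip_width: 0.0001
clock: 5.05
position: [0.7052, -0.1218, 0.1007]
tool_rot: [-3.141, -0.008, 1.572]
force: [-6.1, 30.5, 6.9]
grip_width: 0.0003
```

The force rose from 8 to 30 N with no movement, so the red valve is against its stop. Next I back off, rise, and go over the spare board.

```bash
python3 -m creep '[{"rx":0,"ry":0,"rz":0,"tx":15,"ty":0,"tz":0,"hand":1},{"rx":0,"ry":0,"rz":0,"tx":35,"ty":0,"tz":0,"hand":1},{"rx":0,"ry":0,"rz":0,"tx":35,"ty":0,"tz":-40,"hand":1},{"rx":0,"ry":0,"rz":0,"tx":35,"ty":0,"tz":-80,"hand":0},{"rx":0,"ry":0,"rz":0,"tx":35,"ty":0,"tz":-110,"hand":-1},{"rx":0,"ry":0,"rz":0,"tx":35,"ty":0,"tz":-110,"hand":-1}]'
python3 - <<'E'
from h import *
f=viewer.grab_frame('wrist');cv2.imwrite('pics/w3.png',f['pixels'])
s=bot.observe();print(rel(s,[.493,.0185,.2],np.pi-.12))
E
```

```text
clock: 5.65
position: [0.707, -0.0938, 0.2155]
tool_rot: [3.134, 0.001, 1.568]
force: [0.8, -0.2, 0.2]
grip_width: 0.0432
[111.5, -213.4, 11.8, 0.2, 0.2, -83.3]
```

View pics/w3.png

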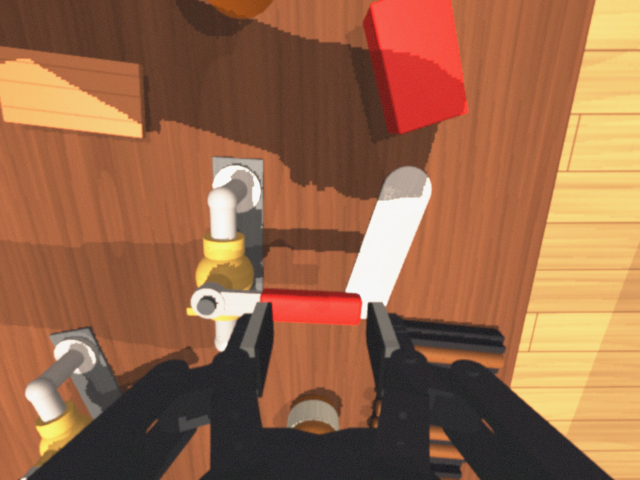

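The red handle now lies square across the pipe, from the pivot at (207,303) to the tip at (360,308). Moving on to the spare board.

```bash
python3 -m creep '[{"rx":0,"ry":0,"rz":-83,"tx":112,"ty":-213,"tz":12,"hand":-1},{"rx":0,"ry":0,"rz":-83,"tx":112,"ty":-213,"tz":12,"hand":-1},{"rx":0,"ry":0,"rz":-83,"tx":112,"ty":-213,"tz":12,"hand":-1},{"rx":0,"ry":0,"rz":-83,"tx":112,"ty":-213,"tz":12,"hand":-1},{"rx":0,"ry":0,"rz":-83,"tx":112,"ty":-213,"tz":12,"hand":-1},{"rx":0,"ry":0,"rz":-83,"tx":112,"ty":-213,"tz":12,"hand":-1},{"rx":0,"ry":0,"rz":-83,"tx":112,"ty":-213,"tz":12,"hand":-1},{"rx":0,"ry":0,"rz":-83,"tx":112,"ty":-213,"tz":12,"hand":-1}]'
python3 - <<'E'
from h import *
s=bot.observe();print(rel(s,[.493,.0185,.2],np.pi-.12))
E
```

```text
clock: 6.5
position: [0.4918, 0.0191, 0.1979]
tool_rot: [-3.141, -0.0, 2.775]
force: [0.5, -0.1, -0.7]
grip_width: 0.0853
[-1.3, -0.1, -2.1, -0.0, -0.0, -14.1]
```

```bash
python3 -m creep '[{"rx":0,"ry":0,"rz":-14,"tx":0,"ty":0,"tz":0,"hand":-1},{"rx":0,"ry":0,"rz":-14,"tx":0,"ty":0,"tz":0,"hand":-1},{"rx":0,"ry":0,"rz":-14,"tx":0,"ty":0,"tz":0,"hand":-1},{"rx":0,"ry":0,"rz":-14,"tx":0,"ty":0,"tz":0,"hand":-1}]'
python3 - <<'E'
from h import *
s=bot.observe();print(s['position'],s['tool_rot'],s['qpos'])
f=viewer.grab_frame('wrist');v=f['pixels'].copy()
for n,z in (('spare_board',.033),('rest',.025)):
  for o in viewer.outline_of(n,f)[:2]:
    r=rect(f,o['mask'],z,s);print(n,o['score'],o['bbox'],r)
    cv2.drawContours(v,cv2.findContours(o['mask'].astype(np.uint8),0,2)[0],-1,(0,255,0),1)
cv2.imwrite('pics/w4.png',v)
E
```

```text
clock: 6.9
position: [0.4921, 0.0186, 0.1979]
tool_rot: [-3.141, -0.0, 3.009]
force: [-0.1, -0.7, 1.1]
grip_width: 0.0852
[0.49214191 0.0185777  0.19788671] [-3.14147738e+00 -4.98249749e-04  3.00918161e+00] [-0.13442492  0.35708383 -0.02995317  1.97597286  0.01441655  0.80924504
  1.26594188]
spare_board 0.75 [283.7, 155.9, 350.2, 285.5] ((492.7034912109375, 19.214357376098633), (59.73426055908203, 119.7000961303711), 83.32450103759766)
rest 0.28 [392.4, 281.8, 475.3, 403.7] ((649.50146484375, 124.1639175415039), (140.0323486328125, 80.42306518554688), 13.187615394592285)
```

View pics/w4.png

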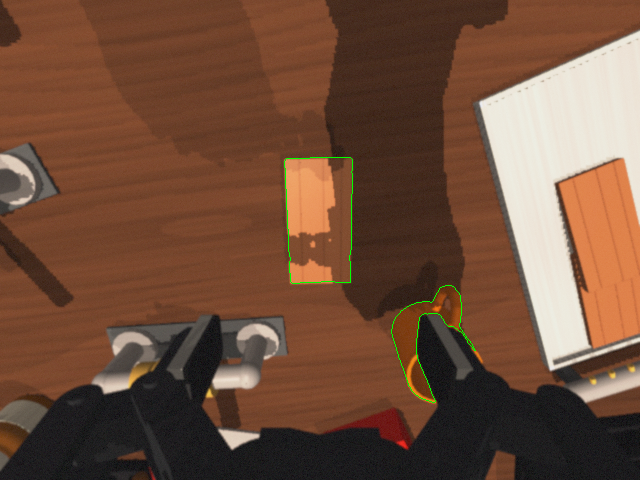

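The outline fits the spare board, a 59.7 x 119.7 mm rectangle centred at pixel (318,220) with its long axis at -6.7°. I'll descend in stages.

```bash
python3 -m creep '[{"rx":0,"ry":0,"rz":-1,"tx":0,"ty":0,"tz":40,"hand":-1},{"rx":0,"ry":0,"rz":-1,"tx":0,"ty":0,"tz":80,"hand":-1},{"rx":0,"ry":0,"rz":-1,"tx":0,"ty":0,"tz":115,"hand":-1},{"rx":0,"ry":0,"rz":-1,"tx":0,"ty":0,"tz":130,"hand":-1},{"rx":0,"ry":0,"rz":-1,"tx":0,"ty":0,"tz":130,"hand":-1},{"rx":0,"ry":0,"rz":-1,"tx":0,"ty":0,"tz":130,"hand":-1}]'
python3 - <<'E'
from h import *
s=bot.observe();print(s['position'],s['tool_rot'],rel(s,[.4927,.0192,.018],3.025))
f=viewer.grab_frame('wrist');cv2.imwrite('pics/w5.png',f['pixels'])
E
```

```text
clock: 7.65
position: [0.4927, 0.0185, 0.0687]
tool_rot: [-3.141, 0.0, 3.029]
force: [-0.2, 0.6, 0.6]
grip_width: 0.0853
[0.49265078 0.01847345 0.06868785] [-3.14146729e+00  6.65214638e-05  3.02895438e+00] [0.0, 0.7, 50.7, -0.0, 0.0, 0.2]
```

View pics/w5.png

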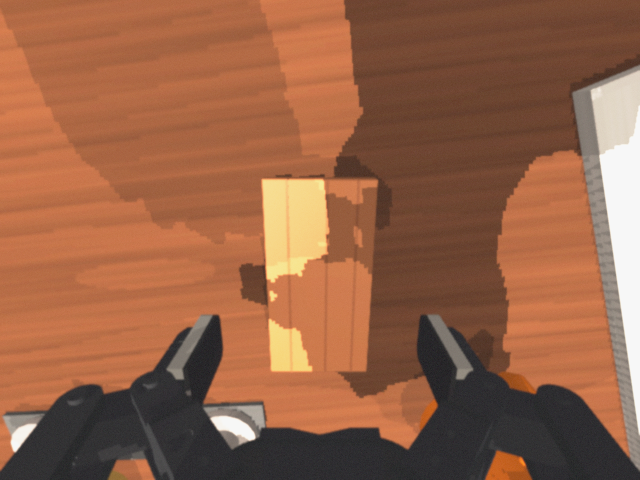

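```bash
python3 -m creep '[{"rx":0,"ry":0,"rz":0,"tx":0,"ty":1,"tz":30,"hand":-1},{"rx":0,"ry":0,"rz":0,"tx":0,"ty":1,"tz":52,"hand":-1},{"rx":0,"ry":0,"rz":0,"tx":0,"ty":1,"tz":52,"hand":-1},{"rx":0,"ry":0,"rz":0,"tx":0,"ty":1,"tz":52,"hand":-0.3},{"rx":0,"ry":0,"rz":0,"tx":0,"ty":1,"tz":52,"hand":0},{"rx":0,"ry":0,"rz":0,"tx":0,"ty":1,"tz":52,"hand":0},{"rx":0,"ry":0,"rz":0,"tx":0,"ty":1,"tz":52,"hand":0},{"rx":0,"ry":0,"rz":0,"tx":0,"ty":1,"tz":52,"hand":0}]' 25
python3 - <<'E'
from h import *
s=bot.observe();print(s['position'],s['tool_rot'],s['force'],s['grip_width'])
f=viewer.grab_frame('wrist');cv2.imwrite('pics/w6.png',f['pixels'])
E
```

```text
clock: 8.5
position: [0.4935, 0.0194, 0.0179]
tool_rot: [3.141, 0.002, 3.029]
force: [-1.1, -0.1, 8.2]
grip_width: 0.0594
[0.49345601 0.01937666 0.01787282] [3.14114934e+00 2.22278907e-03 3.02923500e+00] [-1.12091849 -0.08768884  8.17483753] 0.05936626962593944
```

View pics/w6.png

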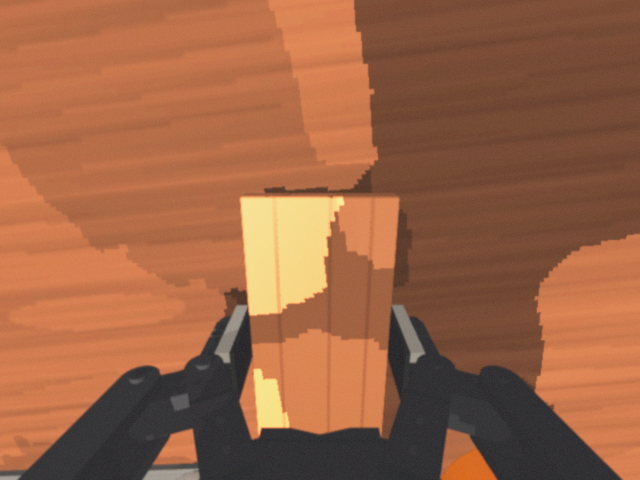

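Both pads hold the board at its middle, contacting at about (243,320) and (397,320), with the opening at 59 mm. Lifting.

```bash
python3 -m creep '[{"rx":0,"ry":0,"rz":0,"tx":0,"ty":1,"tz":-10,"hand":0},{"rx":0,"ry":0,"rz":0,"tx":0,"ty":1,"tz":-40,"hand":0},{"rx":0,"ry":0,"rz":0,"tx":0,"ty":1,"tz":-80,"hand":0},{"rx":0,"ry":0,"rz":-5,"tx":10,"ty":30,"tz":-120,"hand":0},{"rx":0,"ry":0,"rz":-10,"tx":25,"ty":70,"tz":-160,"hand":0},{"rx":0,"ry":0,"rz":-17,"tx":48,"ty":105,"tz":-182,"hand":0},{"rx":0,"ry":0,"rz":-22,"tx":48,"ty":125,"tz":-182,"hand":0},{"rx":0,"ry":0,"rz":-22,"tx":48,"ty":125,"tz":-182,"hand":0}]' 40;  python3 -m creep '[{"rx":0,"ry":0,"rz":0,"tx":0,"ty":0,"tz":0,"hand":0},{"rx":0,"ry":0,"rz":0,"tx":0,"ty":0,"tz":0,"hand":0}]'
python3 - <<'E'
from h import *
s=bot.observe();print(s['position'],s['tool_rot'],s['force'],s['grip_width'])
f=viewer.grab_frame('wrist');v=f['pixels'].copy()
ft=viewer.grab_frame('top');cv2.imwrite('pics/t3.png',ft['pixels'])
for n,z in (('board_near',.02),('board_far',.014),('tray',.014),('spare_board',.1)):
  for o in viewer.outline_of(n,f)[:2]:
    r=rect(f,o['mask'],z,s);print(n,o['score'],o['bbox'],np.round(r[0],1),np.round(r[1],1),r[2])
    cv2.drawContours(v,cv2.findContours(o['mask'].astype(np.uint8),0,2)[0],-1,(0,255,0),1)
cv2.imwrite('pics/w7.png',v);cv2.imwrite('pics/w7r.png',f['pixels'])
E
```

```text
clock: 9.35
position: [0.459, 0.1524, 0.2002]
tool_rot: [3.14, 0.004, -2.862]
force: [0.3, -1.0, -0.2]
grip_width: 0.0587
clock: 9.55
position: [0.4589, 0.1478, 0.198]
tool_rot: [-3.141, -0.001, -2.872]
force: [1.0, -0.7, 0.0]
grip_width: 0.059
[0.45889734 0.14776797 0.19797364] [-3.14102952e+00 -8.72124255e-04 -2.87203608e+00] [ 1.02933786 -0.65222043  0.04768809] 0.05899494667808071
board_near 0.86 [399.3, 265.8, 460.9, 367.2] [531.  289.3] [118.   60.7] 18.45650291442871
board_far 0.43 [389.4, 384.3, 401.6, 419.3] [652.4 296.4] [46.2  7.5] 15.9645357131958
board_far 0.18 [400.9, 265.6, 464.9, 365.9] [532.5 292.1] [117.3  63.3] 18.052034378051758
tray 0.71 [355.4, 169.9, 531.5, 467.0] [493.7 279.3] [230.4 160.6] 16.15826988220215
spare_board 0.73 [241.7, 193.7, 397.0, 434.5] [525.5 167.4] [219.3 112.8] 15.794706344604492
```

View pics/w7.png

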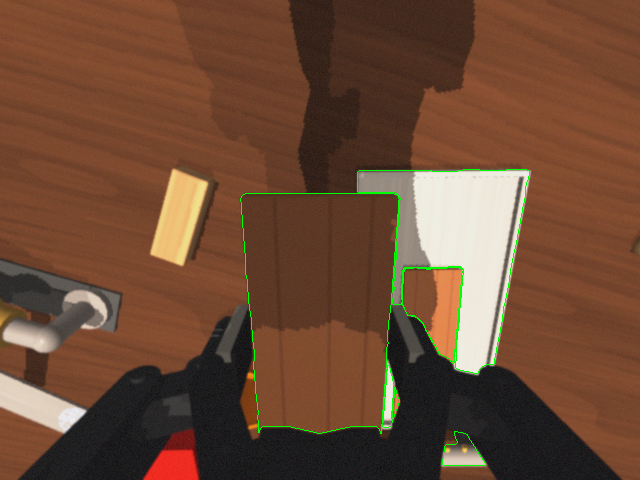

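View pics/t3.png

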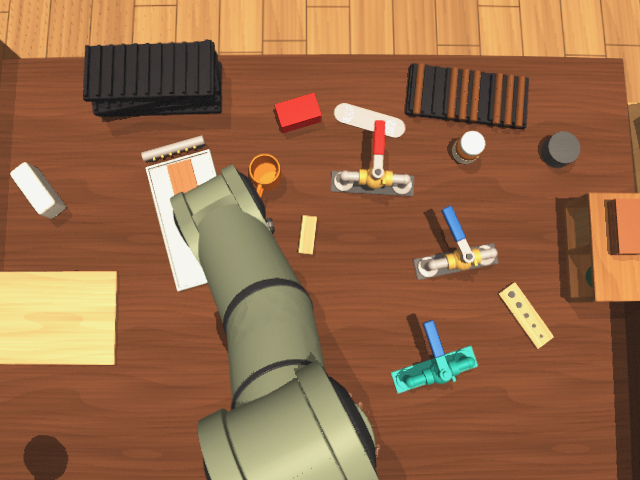

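The wrist view shows the held board at columns 242-398. To its right is the tray, with board_near's near edge at (403,267)-(463,268). The top view shows the red handle pointing straight up at (379,140), so it is shut. I'll crop board_near to measure it more closely.

Run:
```python
import cv2
a=cv2.imread('pics/top0.png');b=cv2.imread('pics/w7r.png')
A=cv2.resize(a[145:255,155:225],(350,550),interpolation=cv2.INTER_CUBIC);B=cv2.resize(b[250:380,370:480],(440,520),interpolation=cv2.INTER_CUBIC)
import numpy as np
c=np.zeros((550,800,3),np.uint8);c[:,:350]=A;c[:520,355:795]=B;cv2.imwrite('pics/c1.png',c)
```

```text
(no output)
```

View pics/c1.png

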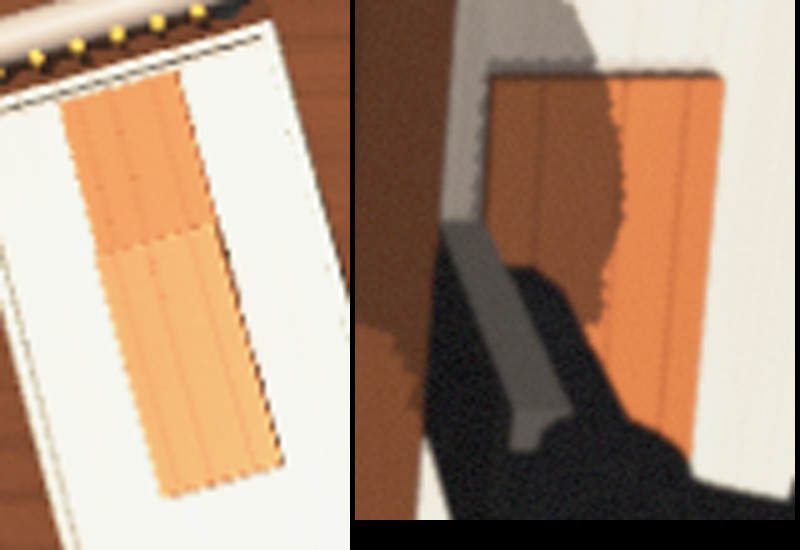

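Run:
```python
from h import *
np.set_printoptions(precision=4,suppress=True)
s=bot.observe();w=viewer.grab_frame('wrist');t=viewer.grab_frame('top')
c=lambda a:np.array(a)/5+[155,145]-.4
n=ground(t,c([(167,497),(284,464)]),.014); f=ground(t,c([(97,254),(214,222)]),.022); ff=ground(t,c([(61,102),(180,70)]),.014)
wn=ground(w,[(403.6,268.4),(462.2,268.6)],.014,s)
print(n,f,ff,wn)
u=(f.mean(0)-n.mean(0));print('row ang',np.degrees(np.arctan2(u[1],u[0])),np.hypot(*u)); u2=ff.mean(0)-n.mean(0);print(np.degrees(np.arctan2(u2[1],u2[0])),np.hypot(*u2))
for e in(n,wn,f,ff): d=e[0]-e[1];print(np.degrees(np.arctan2(d[1],d[0]))-90,np.hypot(*d))
ang=np.radians(16.2);x=np.array([np.cos(ang),np.sin(ang)])
for e in(n,wn): print('origin',e.mean(0)+.06*x,'target',e.mean(0)-.02*x)
```

```text
[[0.4725 0.3021]
 [0.488  0.2467]] [[0.5883 0.3366]
 [0.6035 0.2809]] [[0.6648 0.3581]
 [0.6803 0.3007]] [[0.487  0.2468]
 [0.4711 0.3046]]
row ang 16.541963880645802 0.12063554238630524
15.958762588609392 0.2000010078113782
15.653977003493907 0.057554640369168714
-164.5934017170516 0.0599923886175126
15.248273811740958 0.057756112354862624
15.03167396973565 0.059479323623728056
origin [0.5379 0.2912] target [0.461  0.2688]
origin [0.5367 0.2925] target [0.4599 0.2702]
```

Run:
```python
from h import *
s=bot.observe();print(rel(s,[.4605,.2695,.06],.2775+np.pi))
```

```text
[-34.0, 115.9, 138.1, -0.0, -0.0, -0.3]
```

```bash
python3 -m creep '[{"rx":0,"ry":0,"rz":0,"tx":-10,"ty":30,"tz":0,"hand":0},{"rx":0,"ry":0,"rz":0,"tx":-20,"ty":70,"tz":20,"hand":0},{"rx":0,"ry":-2,"rz":0,"tx":-34,"ty":105,"tz":50,"hand":0},{"rx":0,"ry":-4,"rz":0,"tx":-34,"ty":116,"tz":85,"hand":0},{"rx":0,"ry":-5.5,"rz":0,"tx":-34,"ty":116,"tz":115,"hand":0},{"rx":0,"ry":-5.5,"rz":0,"tx":-34,"ty":116,"tz":138,"hand":0},{"rx":0,"ry":-5.5,"rz":0,"tx":-34,"ty":116,"tz":138,"hand":0},{"rx":0,"ry":-5.5,"rz":0,"tx":-34,"ty":116,"tz":138,"hand":0}]'
python3 - <<'E'
from h import *
s=bot.observe();print(s['position'],s['tool_rot'],s['force'],s['grip_width'],rel(s,[.4605,.2695,.012],.2775+np.pi))
M=axes(s); print('tool x dir',M[:,0],'z',M[:,2])
f=viewer.grab_frame('wrist');cv2.imwrite('pics/w8.png',f['pixels'])
f=viewer.grab_frame('scene');cv2.imwrite('pics/s8.png',cv2.resize(f['pixels'][270:430,290:490],(800,600)))
E
```

```text
clock: 10.75
position: [0.4606, 0.2699, 0.0607]
tool_rot: [-3.141, 0.096, -2.87]
force: [1.4, 0.4, 0.3]
grip_width: 0.0589
[0.4606196  0.26990918 0.06066673] [-3.14144828  0.09564015 -2.86981178] [1.42270895 0.39315715 0.33581584] 0.05886094163462767 [4.9, -0.4, 48.4, -0.0, 5.5, -0.3]
tool x dir [-0.95889207 -0.26722055 -0.09549441] z [ 0.09202799  0.02549615 -0.99542996]
```

View pics/w8.png

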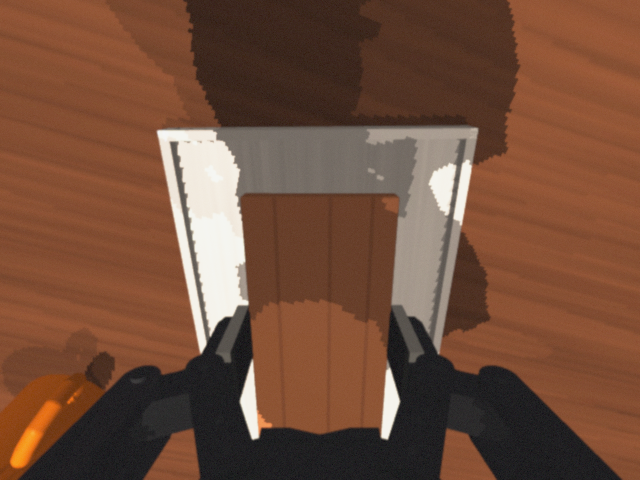

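View pics/s8.png

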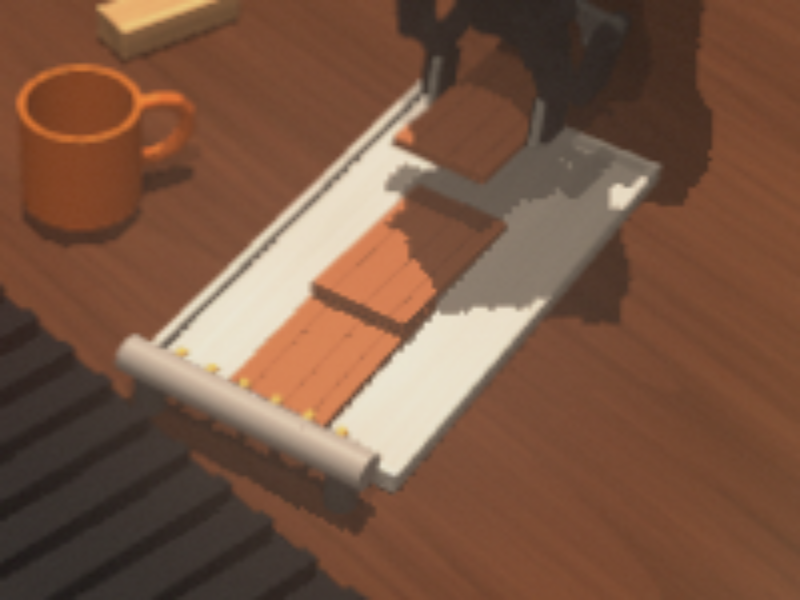

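The board is centred between the tray walls and lined up with the row, and its far edge is above board_near. Lowering it vertically now.

```bash
python3 -m creep '[{"rx":0,"ry":0,"rz":0,"tx":1.9,"ty":0,"tz":20,"hand":0},{"rx":0,"ry":0,"rz":0,"tx":3.4,"ty":0,"tz":35,"hand":0},{"rx":0,"ry":0,"rz":0,"tx":4.3,"ty":0,"tz":45,"hand":0},{"rx":0,"ry":0,"rz":0,"tx":4.5,"ty":0,"tz":47,"hand":0},{"rx":0,"ry":0,"rz":0,"tx":4.5,"ty":0,"tz":47,"hand":0},{"rx":0,"ry":0,"rz":0,"tx":4.5,"ty":0,"tz":47,"hand":0}]';python3 -m creep '[{"rx":0,"ry":0,"rz":0,"tx":0.2,"ty":0,"tz":2,"hand":0},{"rx":0,"ry":0,"rz":0,"tx":0.2,"ty":0,"tz":2,"hand":0},{"rx":0,"ry":0,"rz":0,"tx":0.2,"ty":0,"tz":2,"hand":0}]';python3 -m creep '[{"rx":0,"ry":0,"rz":0,"tx":0.2,"ty":0,"tz":2,"hand":0},{"rx":0,"ry":0,"rz":0,"tx":0.2,"ty":0,"tz":2,"hand":0},{"rx":0,"ry":0,"rz":0,"tx":0.2,"ty":0,"tz":2,"hand":0}]'
```

```text
clock: 11.45
position: [0.4609, 0.27, 0.0138]
tool_rot: [3.141, 0.097, -2.87]
force: [-0.5, 0.7, -0.4]
grip_width: 0.0589
clock: 11.75
position: [0.4605, 0.2699, 0.0112]
tool_rot: [3.142, 0.096, -2.87]
force: [-0.3, 0.5, -0.1]
grip_width: 0.0587
clock: 12.05
position: [0.4604, 0.2698, 0.009]
tool_rot: [-3.142, 0.096, -2.87]
force: [-0.1, -0.3, -0.3]
grip_width: 0.0587
```

```bash
python3 -m creep '[{"rx":0,"ry":0,"rz":0,"tx":0.2,"ty":0,"tz":2,"hand":0},{"rx":0,"ry":0,"rz":0,"tx":0.2,"ty":0,"tz":2,"hand":0},{"rx":0,"ry":0,"rz":0,"tx":0.2,"ty":0,"tz":2,"hand":0}]';python3 -m creep '[{"rx":0,"ry":0,"rz":0,"tx":0.1,"ty":0,"tz":1,"hand":0},{"rx":0,"ry":0,"rz":0,"tx":0.1,"ty":0,"tz":1,"hand":0},{"rx":0,"ry":0,"rz":0,"tx":0.1,"ty":0,"tz":1,"hand":0}]'
```

```text
clock: 12.35
position: [0.4604, 0.2698, 0.0069]
tool_rot: [-3.142, 0.096, -2.87]
force: [-0.1, -0.3, -0.4]
grip_width: 0.0592
clock: 12.65
position: [0.4604, 0.2698, 0.006]
tool_rot: [-3.142, 0.096, -2.87]
force: [-0.2, -0.2, -0.7]
grip_width: 0.059
```

```bash
python3 -m creep '[{"rx":0,"ry":0,"rz":0,"tx":0.1,"ty":0,"tz":1,"hand":0},{"rx":0,"ry":0,"rz":0,"tx":0.1,"ty":0,"tz":1,"hand":0},{"rx":0,"ry":0,"rz":0,"tx":0.1,"ty":0,"tz":1,"hand":0}]';python3 -m creep '[{"rx":0,"ry":0,"rz":0,"tx":0.1,"ty":0,"tz":1,"hand":0},{"rx":0,"ry":0,"rz":0,"tx":0.1,"ty":0,"tz":1,"hand":0},{"rx":0,"ry":0,"rz":0,"tx":0.1,"ty":0,"tz":1,"hand":0}]'
```

```text
clock: 12.95
position: [0.4605, 0.2699, 0.005]
tool_rot: [3.142, 0.096, -2.87]
force: [0.5, -0.1, 1.1]
grip_width: 0.0586
clock: 13.25
position: [0.4606, 0.2699, 0.0048]
tool_rot: [-3.142, 0.097, -2.87]
force: [-5.7, -2.2, 21.9]
grip_width: 0.0588
```

Contact at TCP z = 0.005 as predicted. I'll ease off 1 mm and release.

```bash
python3 -m creep '[{"rx":0,"ry":0,"rz":0,"tx":-0.1,"ty":0,"tz":-1,"hand":0},{"rx":0,"ry":0,"rz":0,"tx":-0.1,"ty":0,"tz":-1,"hand":0},{"rx":0,"ry":0,"rz":0,"tx":-0.1,"ty":0,"tz":-1,"hand":-1},{"rx":0,"ry":0,"rz":0,"tx":-0.1,"ty":0,"tz":-1,"hand":-1},{"rx":0,"ry":0,"rz":0,"tx":-0.1,"ty":0,"tz":-1,"hand":-1},{"rx":0,"ry":0,"rz":0,"tx":-0.1,"ty":0,"tz":-1,"hand":-1},{"rx":0,"ry":0,"rz":0,"tx":-0.1,"ty":0,"tz":-1,"hand":-1}]';python3 -m creep '[{"rx":0,"ry":0,"rz":0,"tx":-2,"ty":0,"tz":-20,"hand":-1},{"rx":0,"ry":0,"rz":0,"tx":-5,"ty":0,"tz":-50,"hand":-1},{"rx":0,"ry":0,"rz":0,"tx":-9,"ty":0,"tz":-90,"hand":-1},{"rx":0,"ry":3,"rz":0,"tx":-13,"ty":0,"tz":-130,"hand":-1},{"rx":0,"ry":5.5,"rz":0,"tx":-17,"ty":0,"tz":-170,"hand":-1},{"rx":0,"ry":5.5,"rz":0,"tx":-19,"ty":0,"tz":-190,"hand":-1},{"rx":0,"ry":5.5,"rz":0,"tx":-19,"ty":0,"tz":-190,"hand":-1}]'
python3 - <<'E'
from h import *
s=bot.observe();print(s['position'],s['tool_rot'],s['force'],s['grip_width'],rel(s,[.56,-.40,.2],1.0))
f=viewer.grab_frame('wrist');cv2.imwrite('pics/w9.png',f['pixels'])
for n,z in (('board_near',.018),('spare_board',.018),('board_far',.014)):
  for o in viewer.outline_of(n,f)[:4]:
    r=rect(f,o['mask'],z,s);print(n,o['score'],o['bbox'],np.round(r[0],1),np.round(r[1],1),r[2])
f=viewer.grab_frame('scene');cv2.imwrite('pics/s9.png',cv2.resize(f['pixels'][270:430,290:490],(800,600)))
E
```

```text
clock: 13.95
position: [0.4604, 0.2698, 0.005]
tool_rot: [-3.142, 0.096, -2.87]
force: [-0.5, 0.2, 0.2]
grip_width: 0.0857
clock: 14.65
position: [0.4625, 0.2706, 0.1987]
tool_rot: [3.14, 0.004, -2.87]
force: [-0.5, -0.3, -0.0]
grip_width: 0.0852
[0.46246291 0.27059547 0.19874693] [ 3.14018701  0.00437758 -2.87035911] [-0.52569621 -0.30087828 -0.03367203] 0.08524808011273767 [85.7, -672.2, -2.6, 0.3, 0.0, 138.2]
board_near 0.8 [289.6, 271.2, 347.0, 346.0] [559.3 298.5] [82.9 61.3] 15.588672637939453
spare_board 0.62 [287.7, 150.7, 351.5, 273.9] [460.  271.1] [123.1  62.3] 15.600659370422363
board_far 0.85 [293.4, 340.3, 347.6, 395.2] [636.7 321.3] [72.9 60.2] 16.343738555908203
```

View pics/w9.png

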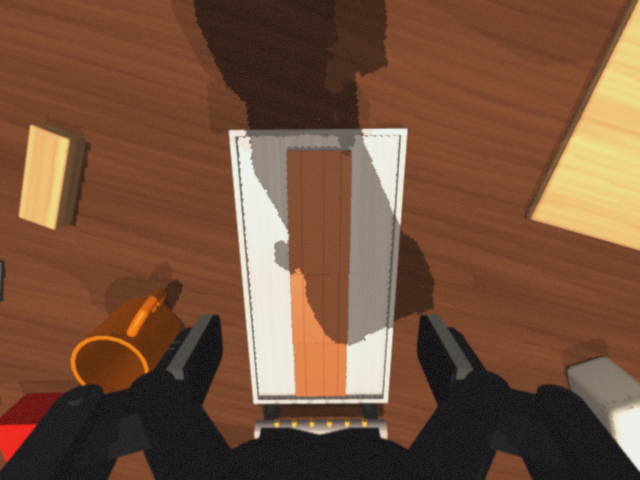

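View pics/s9.png

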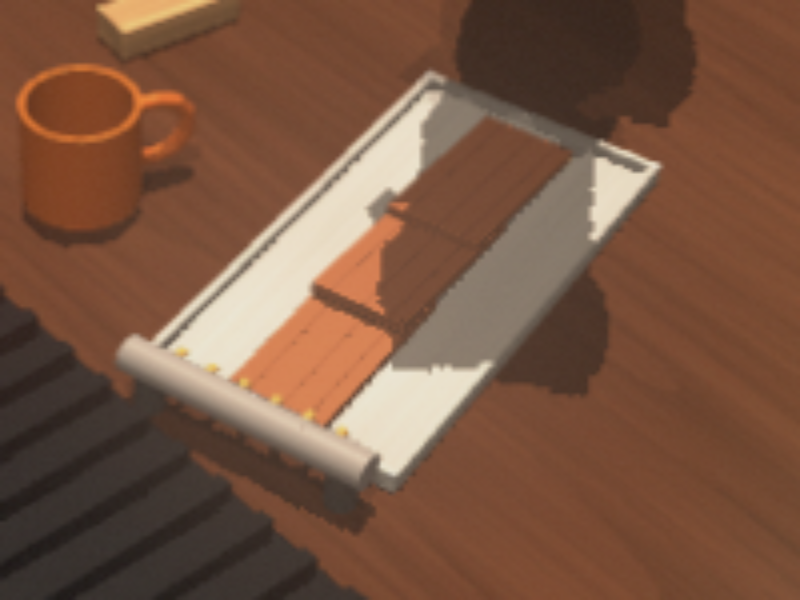

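The spare board is laid. In the wrist view it spans rows 150-274, in line with the others. Its measured centre (0.460, 0.271) matches the target, and 83 mm of board_near is visible, which means about 40 mm overlap. Next is the blue valve: close the fingers and cross at z = 0.2.

Run:
```python
from h import *
s=bot.observe();print(rel(s,[.53,-.355,.21],np.pi/2))
```

```text
[101.1, -620.4, -14.6, -0.1, -0.0, 105.6]
```

```bash
python3 -m creep '[{"rx":0,"ry":0,"rz":105,"tx":101,"ty":-620,"tz":-12,"hand":1},{"rx":0,"ry":0,"rz":105,"tx":101,"ty":-620,"tz":-12,"hand":1},{"rx":0,"ry":0,"rz":105,"tx":101,"ty":-620,"tz":-12,"hand":1},{"rx":0,"ry":0,"rz":105,"tx":101,"ty":-620,"tz":-12,"hand":1},{"rx":0,"ry":0,"rz":105,"tx":101,"ty":-620,"tz":-12,"hand":1},{"rx":0,"ry":0,"rz":105,"tx":101,"ty":-620,"tz":-12,"hand":1},{"rx":0,"ry":0,"rz":105,"tx":101,"ty":-620,"tz":-12,"hand":1},{"rx":0,"ry":0,"rz":105,"tx":101,"ty":-620,"tz":-12,"hand":1}]' 40
python3 - <<'E'
from h import *
s=bot.observe();print(rel(s,[.53,-.355,.21],np.pi/2))
E
```

```text
clock: 15.7
position: [0.5047, -0.1294, 0.203]
tool_rot: [-3.141, -0.001, 2.208]
force: [1.5, 0.7, 0.5]
grip_width: 0.0004
[-196.4, -113.9, -7.0, -0.1, -0.0, 36.5]
```

```bash
python3 -m creep '[{"rx":0,"ry":0,"rz":36,"tx":-196,"ty":-114,"tz":-7,"hand":1},{"rx":0,"ry":0,"rz":36,"tx":-196,"ty":-114,"tz":-7,"hand":1},{"rx":0,"ry":0,"rz":36,"tx":-196,"ty":-114,"tz":-7,"hand":1},{"rx":0,"ry":0,"rz":36,"tx":-196,"ty":-114,"tz":-7,"hand":1},{"rx":0,"ry":0,"rz":36,"tx":-196,"ty":-114,"tz":-7,"hand":1},{"rx":0,"ry":0,"rz":36,"tx":-196,"ty":-114,"tz":-7,"hand":1},{"rx":0,"ry":0,"rz":36,"tx":-196,"ty":-114,"tz":-7,"hand":1},{"rx":0,"ry":0,"rz":36,"tx":-196,"ty":-114,"tz":-7,"hand":1}]'
python3 - <<'E'
from h import *
s=bot.observe();print(rel(s,[.53,-.355,.102],np.pi/2))
f=viewer.grab_frame('wrist');cv2.imwrite('pics/w10.png',f['pixels'])
f=viewer.grab_frame('top');cv2.imwrite('pics/t10.png',f['pixels'])
E
```

```text
clock: 16.5
position: [0.5315, -0.3515, 0.2099]
tool_rot: [-3.141, -0.001, 1.587]
force: [-0.2, 0.9, 1.4]
grip_width: -0.0005
[-3.6, -1.4, 107.9, -0.1, -0.1, 0.9]
```

View pics/w10.png

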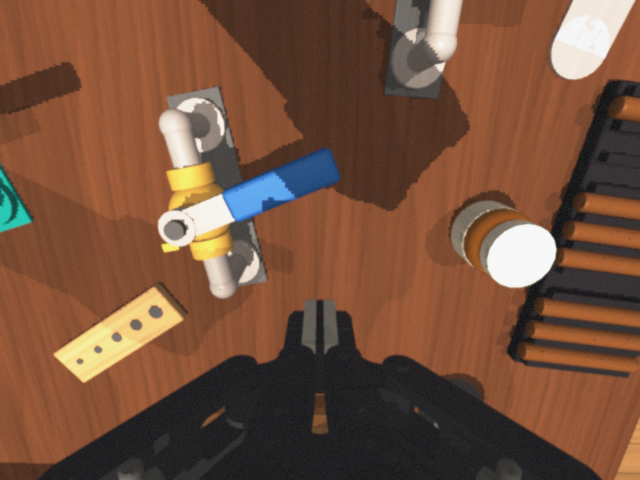

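View pics/t10.png

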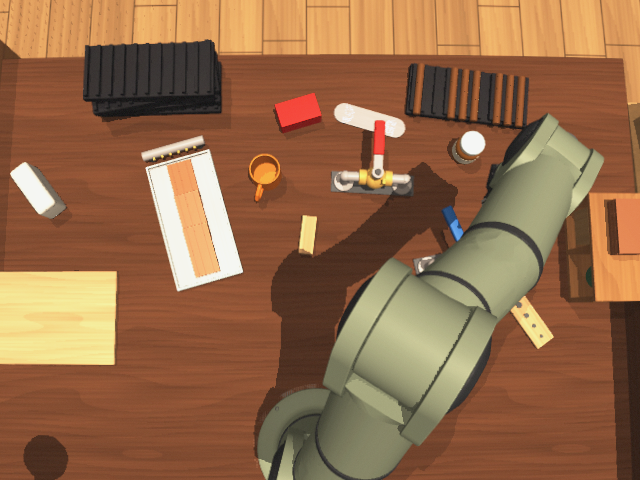

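The wrist view shows the blue handle at (285,185), pivot (177,228), with the fingers on its clockwise side and clear. The jar at (505,245) is well away. In the top view the row is straight and red is shut. Descending.

```bash
python3 -m creep '[{"rx":0,"ry":0,"rz":0,"tx":-3,"ty":-2,"tz":40,"hand":1},{"rx":0,"ry":0,"rz":0,"tx":-3,"ty":-2,"tz":80,"hand":1},{"rx":0,"ry":0,"rz":0,"tx":-3,"ty":-2,"tz":107,"hand":1},{"rx":0,"ry":0,"rz":0,"tx":-3,"ty":-2,"tz":107,"hand":1},{"rx":0,"ry":0,"rz":0,"tx":-3,"ty":-2,"tz":107,"hand":1},{"rx":0,"ry":0,"rz":0,"tx":-3,"ty":-2,"tz":107,"hand":1}]'
python3 - <<'E'
from h import *
s=bot.observe(); P=np.array([.430,-.3345])
for th,d in ((.377,27),(.5,23),(.65,23),(.8,23),(.95,23),(1.1,23),(1.25,23),(1.4,23),(1.55,23),(1.65,23),(1.753,23),(1.753,20)):
    q=P+.085*np.array([np.cos(th),np.sin(th)])-d/1000*np.array([-np.sin(th),np.cos(th)])
    print(th,q.round(3),rel(s,[*q,.101]))
E
```

```text
clock: 17.2
position: [0.5303, -0.3561, 0.1055]
tool_rot: [3.14, 0.001, 1.585]
force: [0.3, -0.9, -0.7]
grip_width: 0.0002
0.377 [ 0.519 -0.328] [27.9, -10.9, 4.5]
0.5 [ 0.516 -0.314] [42.4, -14.1, 4.4]
0.65 [ 0.512 -0.301] [55.0, -17.9, 4.4]
0.8 [ 0.506 -0.29 ] [66.9, -23.6, 4.4]
0.95 [ 0.498 -0.279] [77.8, -31.0, 4.4]
1.1 [ 0.489 -0.269] [87.5, -40.0, 4.3]
1.25 [ 0.479 -0.261] [95.7, -50.3, 4.3]
1.4 [ 0.467 -0.255] [102.4, -61.7, 4.3]
1.55 [ 0.455 -0.25 ] [107.2, -74.0, 4.2]
1.65 [ 0.446 -0.248] [109.4, -82.5, 4.2]
1.753 [ 0.437 -0.247] [110.7, -91.5, 4.2]
1.753 [ 0.434 -0.247] [110.2, -94.4, 4.2]
```

```bash
python3 -m creep '[{"rx":0,"ry":0,"rz":0,"tx":15,"ty":-8,"tz":4,"hand":1},{"rx":0,"ry":0,"rz":0,"tx":28,"ty":-11,"tz":4,"hand":1},{"rx":0,"ry":0,"rz":0,"tx":42,"ty":-14,"tz":4,"hand":1},{"rx":0,"ry":0,"rz":0,"tx":55,"ty":-18,"tz":4,"hand":1},{"rx":0,"ry":0,"rz":0,"tx":67,"ty":-24,"tz":4,"hand":1},{"rx":0,"ry":0,"rz":0,"tx":78,"ty":-31,"tz":4,"hand":1},{"rx":0,"ry":0,"rz":0,"tx":88,"ty":-40,"tz":4,"hand":1},{"rx":0,"ry":0,"rz":0,"tx":88,"ty":-40,"tz":4,"hand":1}]'
python3 - <<'E'
from h import *
s=bot.observe(); P=np.array([.430,-.3345]);print(s['qpos'])
for th,d in ((1.25,23),(1.4,23),(1.55,23),(1.65,22),(1.753,22),(1.753,18)):
    q=P+.085*np.array([np.cos(th),np.sin(th)])-d/1000*np.array([-np.sin(th),np.cos(th)])
    print(th,q.round(3),rel(s,[*q,.101]))
f=viewer.grab_frame('wrist');cv2.imwrite('pics/w11.png',f['pixels'])
E
```

```text
clock: 18.0
position: [0.4884, -0.2672, 0.1007]
tool_rot: [3.14, 0.0, 1.586]
force: [0.6, -0.5, 0.5]
grip_width: -0.0
[ 0.17208555  0.61666172  0.312657    1.90205179 -0.29302509  0.6658242
  0.67808666]
1.25 [ 0.479 -0.261] [6.2, -9.7, -0.3]
1.4 [ 0.467 -0.255] [12.9, -21.1, -0.3]
1.55 [ 0.455 -0.25 ] [17.7, -33.4, -0.3]
1.65 [ 0.445 -0.248] [19.8, -42.9, -0.4]
1.753 [ 0.436 -0.247] [21.1, -51.9, -0.4]
1.753 [ 0.432 -0.248] [20.4, -55.8, -0.4]
```

View pics/w11.png

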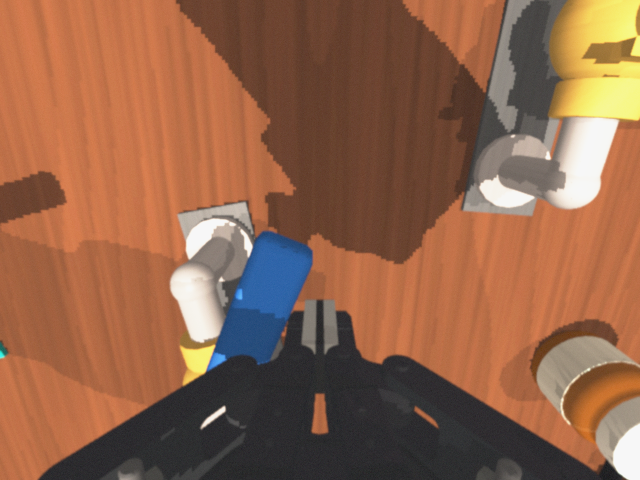

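The blue handle is turning and its tip is now at (285,245). Nothing is near the gripper. Continuing to the stop.

```bash
python3 -m creep '[{"rx":0,"ry":0,"rz":0,"tx":6,"ty":-10,"tz":0,"hand":1},{"rx":0,"ry":0,"rz":0,"tx":13,"ty":-21,"tz":0,"hand":1},{"rx":0,"ry":0,"rz":0,"tx":18,"ty":-33,"tz":0,"hand":1},{"rx":0,"ry":0,"rz":0,"tx":20,"ty":-43,"tz":0,"hand":1},{"rx":0,"ry":0,"rz":0,"tx":21,"ty":-50,"tz":0,"hand":1},{"rx":0,"ry":0,"rz":0,"tx":21,"ty":-54,"tz":0,"hand":1},{"rx":0,"ry":0,"rz":0,"tx":21,"ty":-54,"tz":0,"hand":1}]'; python3 -m creep '[{"rx":0,"ry":0,"rz":0,"tx":0,"ty":-3,"tz":0,"hand":1},{"rx":0,"ry":0,"rz":0,"tx":0,"ty":-3,"tz":0,"hand":1},{"rx":0,"ry":0,"rz":0,"tx":0,"ty":-3,"tz":0,"hand":1}]'
```

```text
clock: 18.75
position: [0.4393, -0.2487, 0.1008]
tool_rot: [3.132, 0.003, 1.587]
force: [27.2, -2.5, -14.9]
grip_width: -0.0002
clock: 19.05
position: [0.4389, -0.2488, 0.101]
tool_rot: [3.129, 0.004, 1.589]
force: [42.1, -2.8, -22.9]
grip_width: -0.0001
```

It's against the stop: force rose to 42 N with no movement. Backing off and rising, then checking.

```bash
python3 -m creep '[{"rx":0,"ry":0,"rz":0,"tx":0,"ty":15,"tz":0,"hand":1},{"rx":0,"ry":0,"rz":0,"tx":0,"ty":40,"tz":0,"hand":1},{"rx":0,"ry":0,"rz":0,"tx":0,"ty":40,"tz":-40,"hand":1},{"rx":0,"ry":0,"rz":0,"tx":-20,"ty":40,"tz":-80,"hand":1},{"rx":0,"ry":0,"rz":0,"tx":-60,"ty":40,"tz":-120,"hand":1},{"rx":0,"ry":0,"rz":0,"tx":-80,"ty":40,"tz":-150,"hand":1},{"rx":0,"ry":0,"rz":0,"tx":-80,"ty":40,"tz":-150,"hand":1},{"rx":0,"ry":0,"rz":0,"tx":-80,"ty":40,"tz":-150,"hand":1}]'
python3 - <<'E'
from h import *
s=bot.observe();print(s['position'],s['force'],s['clock'])
f=viewer.grab_frame('wrist');cv2.imwrite('pics/w12.png',f['pixels'])
f=viewer.grab_frame('top');cv2.imwrite('pics/t12.png',f['pixels'])
for n,z in (('spare_board',.018),('board_near',.02),('board_far',.014)):
  for o in viewer.outline_of(n,f)[:3]:
    r=rect(f,o['mask'],z);print(n,o['score'],o['bbox'],np.round(r[0],1),np.round(r[1],1),r[2])
f=viewer.grab_frame('scene');cv2.imwrite('pics/s12.png',f['pixels'])
E
```

```text
clock: 19.85
position: [0.4723, -0.3278, 0.2501]
tool_rot: [3.141, 0.0, 1.585]
force: [0.7, 0.2, -0.8]
grip_width: 0.0002
[ 0.47228715 -0.3278256   0.25007438] [ 0.70423001  0.15448682 -0.83949793] 19.85
spare_board 0.79 [178.7, 219.9, 219.1, 277.0] [458.5 270.9] [122.6  61.2] 16.664913177490234
board_near 0.79 [174.4, 191.9, 205.0, 229.8] [556.  297.7] [83.6 62.1] 17.106870651245117
board_far 0.62 [166.6, 161.0, 197.2, 195.4] [634.7 319.8] [78.5 60.4] 15.482099533081055
board_far 0.2 [276.8, 93.1, 320.1, 130.3] [793.9  40.6] [ 78.8 106.1] 17.28187370300293
```

View pics/w12.png

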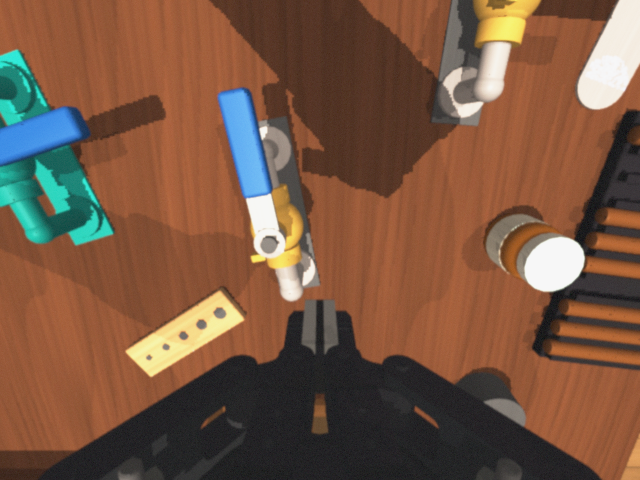

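View pics/t12.png

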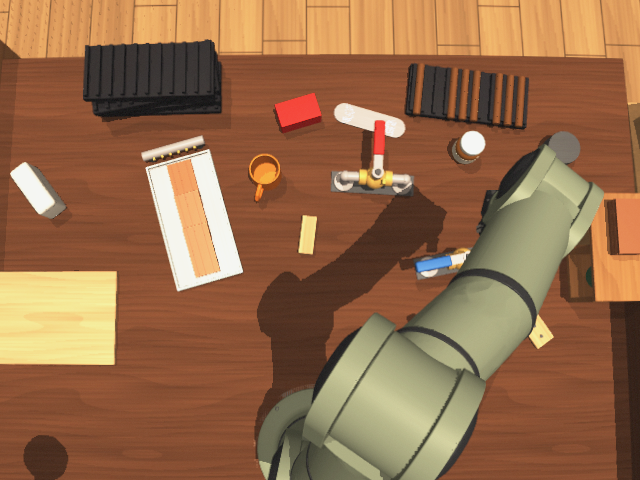

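View pics/s12.png

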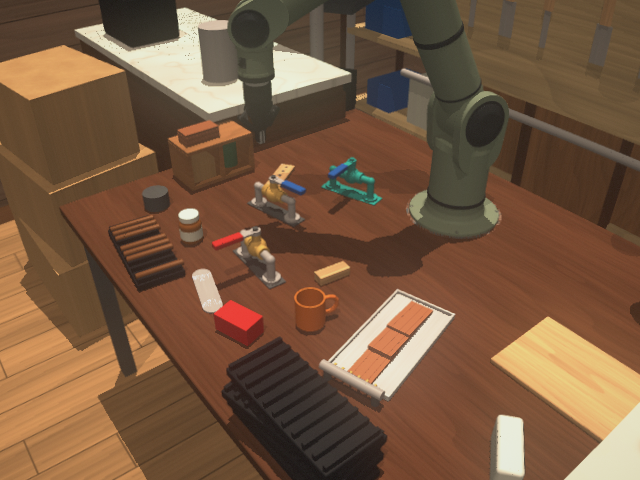

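Blue now lies along its pipe (pivot (268,241), tip (234,92)), red is across its pipe, and the three-board row is intact. I'll check the angles numerically before handing in.

Run:
```python
from h import *
s=bot.observe();w=viewer.grab_frame('wrist');t=viewer.grab_frame('top')
a=ground(w,[(268,241),(235,91)],.121,s);d=a[1]-a[0];print('blue',np.arctan2(d[1],d[0]),np.hypot(*d),'pipe 1.753')
g=ground(w,[(260,120),(288,118),(317,284)],.003,s);e=g[1]-g[2];print('plate edge',np.arctan2(e[1],e[0]))
a=ground(t,[(378,171.5),(379.5,121)],.121);d=a[1]-a[0];print('red',np.arctan2(d[1],d[0]),np.hypot(*d),'shut -0.062')
```

```text
blue 1.7454932500574882 0.11482295210551514 pipe 1.753
plate edge 1.7421327694414324
red -0.050129258247260666 0.11673817104650877 shut -0.062
```

Run:
```python
from workcell import bot
print(bot.job_done())
```

```text
the job is handed in; nothing more can be done
None
```

I did the three steps in order and handed the job in at about 20 s on the robot's clock, well inside the 72 s. No verdict is reported.

1. **Red drain valve:** I pushed the handle with closed fingers until it stopped, with the force rising to about 31 N and no movement. The last top view puts it about 0.01 rad from shut.
2. **Spare board:** I gripped it by its width, tilted it to match the slope, lowered it until it touched, and released it.
   - Its centre measures (0.459, 0.271), against a target of (0.4605, 0.2695).
   - The direction is within about 1° of the row, and the overlap on the last board is about 40 mm.
   - I did not measure the slope after release. It rests on the 0.096 rad hold angle and the contact height, which was as predicted.
3. **Blue supply valve:** I pushed the handle to its stop, where the wrist force reached about 48 N through the fingers. The last wrist view puts it about 0.01 rad from open.

In the last pictures the two laid boards and the bystanders look where they started, and the arm stands clear of everything. The checks disagreed only slightly: about 2 mm on board positions between the cameras, and about 0.01 rad between two estimates of the blue pipe's direction. The first move call was refused because it left out some keys; it moved nothing.

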